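# Unstack the top parts tray and slide it into the rack

### The arm

A 6-joint arm with a two-finger parallel gripper is mounted at the origin on a cart in front of the work surface, level with it; the furniture and walls round the work are solid. World frame = base frame: x ahead of the robot, y to its left, z up, the work surface at z = 0. Lengths are in m, angles in degrees, forces in N, time in s.
With the tool pointing down it reaches from about 0.3 to 0.75 m from the base axis. Payload 8.5 kg.
Tool frame: the origin (TCP) lies at the very end of the fingers, on their centre line; the grasp point (between the pads) lies 19 mm behind it; z points along the fingers, y is the line along which they close (so a half turn about z gives the same grasp; the last joint's range is limited). The gripper opens to 85 mm and grips with 20 to 120 N. Pads are 22 mm wide; open, the fingers measure 114 mm over their backs; the gripper's body (76 mm by 85 mm) begins 54 mm behind the grasp point. The pads swing forward as they close: fully open they stand 13 mm farther back than shut.
Start: joints at [60.831, 21.807, 74.336, -0, 83.858, -12.336], TCP at [0.159, 0.526, 0.231] pointing down, gripper open.
Joint ranges: [-178.18, 178.18], [-50.72, 133.34], [12.68, 142.11], [-81.47, 261.47], [9.98, 163.14], [-165.26, 165.26]. Speed limits (degrees/s): [136.94, 136.94, 180, 180, 180, 180].

### API

Orientations are given as a 3x3 rotation matrix whose columns are the frame's x, y, z axes.
In Python, from rig import env, imaging gives the robot as it stands. The module is installed in compiled form; this text tells all that it offers.
- The arm moves only by the tool arm_command, never from a script. Its arguments are lists of equal length, an entry for each row: "turn": the turn, a rotation vector about the tool's x, y, z in units of 5 degrees (1.0 is 5 degrees), a list of three; "xyz": the shift along the tool's x, y, z in units of 50 mm (1.0 is 50 mm), a list of three; "claw": the finger opening in mm, from 0 to 85.4. A call has 1 to 12 rows; each row shifts and turns the commanded pose from where the row before left it, along the tool's axes as they then stand; what a row does not reach is not made up. A row lasts 1/10 s, in which the tool goes at most 50 mm and 8.59 degrees, less where a joint would pass 70% of its speed; a pose out of reach is approached as far as the arm can. A call is refused whole if a number of a shift passes 1 or a number of a turn 1, either way. A call with a gripper value outside its range is refused whole. The fingers move at their own pace and stop on an object; "squeeze" is the grip in N (left out, the last holds). Time passes only in rows, so rows that do not move let the fingers close. It gives the time, the measured TCP pose, the force, the opening and the grip force at its end, in the units of the state.
- env.observe(): the state, without advancing time (a new reading comes with each control period).
- imaging.get_image(name): name is "scene" or "top" or "wrist"; returns (picture, depth): 480x640x3 uint8, blue, green, red; 480x640 float32, m along the optical axis (not along the pixel's ray), 0 where there is no reading.
- imaging.camera_info(name): a dict with "camera_matrix" (3x3 intrinsics, pixels), "rvec" (rotation vector, rad) and "tvec" (3), from world to camera coordinates, as OpenCV has them. Camera axes: x right, y down, z forward; pixel columns grow to the right and rows downward; lengths in m; the calibration is good to about 2 mm. A picture is of the moment at which its call begins: read the wrist's pose just before it. camera_info takes no time and is no camera call; for the wrist camera it gives the pose at the moment of the call.
- env.close_job(): hands the job in; it is judged then, once.
The state is a dict: "time_s": time; "q": joint angles; "qvel": joint speeds; "joint_efforts": joint torques, N m; "position": TCP position; "tool_rot": TCP orientation; "ft_force": force on the tool from outside, world axes, zero at the start; "wrist_torque": the same for the moment, N m; "grip_width": finger opening in m; "gripper_force": force on a finger pad.
Only numpy, scipy, OpenCV 4.12 (cv2) and the standard library are available. Lean on these libraries where they do the work, as an engineer would, in place of code of your own. Each camera call takes 0.05 s, during which the arm holds its last target. There are 200 camera calls.

### The job

Lift the top tray off the nested stack without bringing up or shifting the two beneath it, and set it down upright on the cart top just in front of the free bay of the plywood rack, pull tab pointing away from the bay, and let go. Then take it again by its pull tab and slide it along the cart top into the bay until it is fully home against the back, and let go. Leave the small purple offcut where it lies.

Things in the scene. Friction and masses are not known exactly. Their poses are not given: they have to be found in the camera images.
- tray_top: Top one of three like blue stamped parts trays, nested mouth up, 0.16 kg. Body 130 (x) x 64 (y) x 42 high; origin under its centre, z up, pull tab at -x. Walls lean in 15 deg below a folded upright rim, 16 high (26-42 above origin), 64 across in y. In the stack rim sits flush on rim, 16 apart: only the top 16 mm is this tray's, lower fingers take the next one too. Free after 42 mm of lift.
- tray_mid: The second tray of the stack, same shape and axes, origin 16 above that of the lowest. It stays nested in the lowest.
- tray_low: The lowest tray of the stack, same shape and axes, loose like the others. It stands on the plywood top of a rolling shop cart docked at the bench's left end, level with the bench (height 0), about 560 x 500, on which all the work lies. To the right of it are the bench vice and the long purple blank clamped in it, 0.26 m high, which the arm must keep clear of.
- tray_top_tab (a point): Centre of the top tray's pull tab: a flat level plate at rim height, 36 wide (tray y), 5 thick, from 65 to 89 in front of the tray's origin (-x); this point is 77.5 in front of the origin and 39.5 above its underside. Free at both sides (when out of the stack): can be gripped from above across its 36 mm.
- rack: Fixed plywood rack, two bays side by side, open to its -x (towards the robot); origin on the cart top, middle of the free bay; x into the bay. The right bay (seen from the robot) is free: 84 wide, 60 high inside, 115 deep, no floor, roof top at 70, walls 10. The left one (94 to +y) holds a like tray, fixed, at home: its front sticks out 15, its tab 24 more.
- bay_home (a point): Where the top tray's origin lies when it is fully home: on the cart top, in the middle of the free bay, the tray's rear rim against the back; axes as the rack's, and the tray's x along the rack's x.
- bay_mouth (a point): Centre of the free bay's mouth on the cart top, at the rack's front edge (50 in front of bay_home, to -x); axes as the rack's.
- offcut_purple: Bystander: small purple hardwood offcut, 30 x 70 x 18, loose on the bench next to the cart; origin under its centre.

How it is judged:
By the outcome, as a careful person would: the job done as asked, in the order asked, and still so for the second after the job is handed in, with the robot touching nothing.
It also fails if it takes over 58 s, if anything falls off the work surface, if the arm or the gripper's body presses on something with over 40 N, if the wrist force passes 120 N, or if a joint passes its speed limit or range.

## Working session

There is one attempt and no reset: what is moved stays moved. The work goes in short steps, Python scripts to look and compute and a tool call to move; the robot and the scene stay as the last step left them, time stands still between calls to the robot, and variables do not carry over. Pictures are saved under pics/ and viewed, at most 12 in all, crops included, and the job is handed in when it is done.

Besides the shell and the picture viewer there is one more tool, called after "Call:" as a command line: name --argument value ..., lists and objects as JSON in quotes. arm_command: Moves the arm, as the interface text tells. Its arguments: {"type":"object","properties":{"turn":{"type":"array"},"xyz":{"type":"array"},"claw":{"type":"array"},"squeeze":{"type":"number"}},"required":["turn","xyz","claw"]}

```bash
mkdir -p pics
cat > h.py <<'E'
import numpy as np, cv2
from rig import env, imaging
def cam(n):
    i=imaging.camera_info(n); K=np.array(i["camera_matrix"]); R=cv2.Rodrigues(np.array(i["rvec"],float))[0]; t=np.array(i["tvec"],float).reshape(3)
    return K,R,t
def grab(n):
    c=cam(n); im,d=imaging.get_image(n); return im,d,c
def cloud(d,c):
    K,R,t=c; v,u=np.mgrid[:480,:640]; p=np.stack([(u-K[0,2])/K[0,0]*d,(v-K[1,2])/K[1,1]*d,d],-1)
    return (p-t)@R
def ray(px,c,z):
    K,R,t=c; px=np.atleast_2d(px).astype(float); r=np.c_[(px-K[[0,1],[2,2]])/K[[0,1],[0,1]],np.ones(len(px))]@R
    o=-R.T@t; return o+r*((z-o[2])/r[:,2])[:,None]
E
python3 - <<'E'
from h import *
s=env.observe(); print({k:np.round(s[k],3).tolist() for k in s})
for n in("scene","top"):
    im,d,c=grab(n); cv2.imwrite(f"pics/{n}0.png",im); np.savez(f"{n}0.npz",im=im,d=d,K=c[0],R=c[1],t=c[2]); print(n,-c[1].T@c[2],c[1][2])
E
```

```text
{'time_s': 0.0, 'q': [60.831, 21.842, 74.386, -0.001, 83.858, -12.336], 'qvel': [0.067, -0.075, -0.034, -0.123, -0.003, 0.018], 'joint_efforts': [-0.001, -44.846, -23.128, -0.0, 0.005, 0.0], 'position': [0.159, 0.526, 0.231], 'tool_rot': [[-0.957, 0.29, -0.001], [0.29, 0.957, -0.001], [0.0, -0.001, -1.0]], 'ft_force': [0.272, -0.306, 0.626], 'wrist_torque': [0.05, 0.014, -0.018], 'gripper_force': 0.0, 'grip_width': 0.085}
scene [ 0.10819925 -0.22186035  0.56454409] [ 0.51168191  0.63653321 -0.57706767]
top [0.37784096 0.30518184 0.88817068] [ 0.22351874 -0.0041749  -0.97469069]
```

View pics/scene0.png

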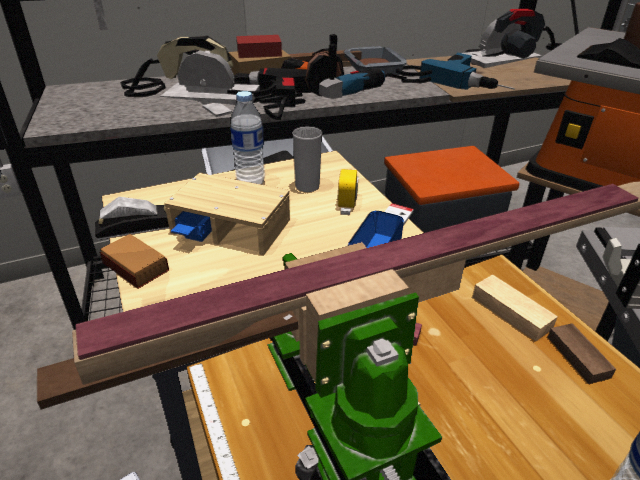

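View pics/top0.png

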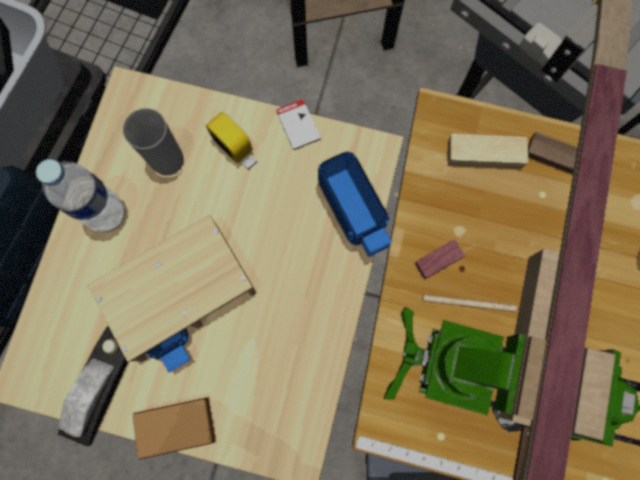

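The top view shows the stack at px (353,200) with its tab at (376,241), the rack roof centre at (170,285), the left tray's tab at (177,358), and the offcut at (440,259).

Run:
```python
from h import *
f=np.load("top0.npz"); im,d=f["im"],f["d"]; c=(f["K"],f["R"],f["t"])
P=cloud(d,c); P[d==0]=np.nan
hsv=cv2.cvtColor(im,cv2.COLOR_BGR2HSV)
blue=cv2.inRange(hsv,(100,120,40),(125,255,255))
n,l,st,ce=cv2.connectedComponentsWithStats(blue)
for i in range(1,n):
    if st[i,4]<100: continue
    p=P[l==i]; p=p[~np.isnan(p[:,0])]; z=np.percentile(p[:,2],[2,50,90,98]); print(i,st[i],ce[i].round(),p[:,:2].mean(0).round(3),z.round(4))
    top=p[p[:,2]>z[3]-.008]; print(" rim rect",len(top),cv2.minAreaRect(top[:,:2].astype(np.float32)*1000))
    pts=np.argwhere(l==i)[:,::-1]
    r=ray(pts,c,.074)[:,:2]*1000; print(" ray rect z74",cv2.minAreaRect(r.astype(np.float32)))
# rack roof
m=(abs(P[...,2]-.07)<.006).astype(np.uint8)
n,l,st,ce=cv2.connectedComponentsWithStats(m)
i=1+np.argmax(st[1:,4]); print("roof",st[i],np.median(P[l==i][:,2]))
cnt=max(cv2.findContours((l==i).astype(np.uint8),0,1)[0],key=cv2.contourArea)
h=cv2.convexHull(cnt); a=cv2.approxPolyDP(h,6,True)[:,0]; print(a.tolist(),ray(a,c,.07).round(4).tolist())
print("rect",cv2.minAreaRect((ray(cnt[:,0],c,.07)[:,:2]*1000).astype(np.float32)))
print("table z at",P[300,300],P[430,300], "tcp px",(lambda q:(q[:2]/q[2]))(c[0]@(c[1]@np.array([.159,.526,.231])+c[2])))
```

```text
1 [ 319  153   72  103 4129] [355. 203.] [0.623 0.253] [0.0332 0.0542 0.0748 0.0763]
 rim rect 1297 ((616.8516845703125, 252.041259765625), (152.42178344726562, 62.55561065673828), 26.349761962890625)
 ray rect z74 ((614.6478271484375, 252.97396850585938), (154.31686401367188, 65.92623138427734), 26.677852630615234)
8 [ 71 205  24  13 160] [ 84. 212.] [0.591 0.627] [0.1061 0.1216 0.1336 0.1355]
 rim rect 46 ((590.5138549804688, 627.6975708007812), (3.4286999702453613, 25.061607360839844), 22.94786262512207)
 ray rect z74 ((603.134521484375, 647.728271484375), (16.069862365722656, 30.796165466308594), 26.608301162719727)
11 [147 330  42  41 881] [172. 351.] [0.407 0.519] [0.0021 0.0415 0.044  0.0453]
 rim rect 608 ((403.5831604003906, 515.765625), (40.612335205078125, 60.90399169921875), 30.732431411743164)
 ray rect z74 ((403.0328063964844, 508.0491943359375), (39.804534912109375, 59.36609649658203), 30.859729766845703)
roof [   87   215   165   146 12303] 0.07041361763198682
[[209, 215], [251, 287], [127, 360], [87, 285]] [[0.5998, 0.4657, 0.07], [0.494, 0.4024, 0.07], [0.3939, 0.5707, 0.07], [0.4981, 0.6344, 0.07]]
rect ((496.16546630859375, 517.9337158203125), (126.0069580078125, 197.86761474609375), 31.18874740600586)
table z at [4.83469669e-01 3.35360726e-01 4.77420395e-05] [ 0.29391475  0.33494485 -0.00040099] tcp px [103.88117497 593.18461285]
```

Run:
```python
from h import *
f=np.load("top0.npz"); im,d=f["im"],f["d"]; c=(f["K"],f["R"],f["t"])
P=cloud(d,c)
m=(d>0)&(P[...,2]>.12)&(P[...,1]<.25)&(P[...,0]>0)
for a in np.arange(.1,1.1,.1):
    q=P[m&(abs(P[...,0]-a)<.02)]
    if len(q)>5: print(round(a,1),len(q),"y",np.percentile(q[:,1],[1,99]).round(3),"z",np.percentile(q[:,2],[5,50,99]).round(3))
im,d,c=grab("wrist"); cv2.imwrite("pics/w0.png",im)
s=env.observe()
print("wrist cam in tool", (np.array(s["tool_rot"]).T@(-c[1].T@c[2]-np.array(s["position"]))).round(3), (np.array(s["tool_rot"]).T@c[1].T).round(2), c[0][0,0])
P=cloud(d,c); print(np.percentile(P[d>0][:,:2],[2,98],axis=0))
```

```text
0.3 2965 y [-0.086  0.094] z [0.13  0.261 0.264]
0.4 5975 y [-0.011  0.198] z [0.132 0.239 0.263]
0.5 2245 y [-0.003  0.059] z [0.207 0.259 0.262]
0.6 1278 y [-0.031  0.014] z [0.249 0.259 0.261]
0.7 1154 y [-0.057 -0.012] z [0.248 0.258 0.26 ]
0.8 892 y [-0.084 -0.039] z [0.238 0.246 0.25 ]
0.9 172 y [-0.105 -0.083] z [0.122 0.13  0.145]
wrist cam in tool [ 0.07  -0.    -0.143] [[-0.   -0.96 -0.28]
 [ 1.   -0.    0.  ]
 [-0.   -0.28  0.96]] 364.2450181984219
[[-0.40397107 -0.28624671]
 [ 0.66938053  1.49648804]]
```

Call:
arm_command --turn '[[0, 0, 0], [0, 0, 0], [0, 0, 0], [0, 0, 0], [0, 0, 0], [0, 0, 0], [0, 0, 0], [0, 0, 0], [0, 0, 0], [0, 0, 0], [0, 0, 0], [0, 0, 0]]' --xyz '[[-0.875, -0.2, 0], [-0.875, -0.2, 0], [-0.875, -0.2, 0], [-0.875, -0.2, 0], [-0.875, -0.2, 0], [-0.875, -0.2, 0], [-0.875, -0.2, 0], [-0.875, -0.2, 0], [-0.875, -0.2, 0], [-0.875, -0.2, 0], [-0.875, -0.2, 0], [-0.875, -0.2, 0]]' --claw '[85, 85, 85, 85, 85, 85, 85, 85, 85, 85, 85, 85]'

```text
time_s: 1.35
position: [0.6284, 0.2583, 0.231]
tool_rot: [[-0.957, 0.29, -0.001], [0.29, 0.957, -0.0], [0.001, -0.0, -1.0]]
ft_force: [0.2, 0.5, 0.9]
grip_width: 0.0852
gripper_force: 0.0
```

Call:
arm_command --turn '[[0, 0, -0.965], [0, 0, -0.965], [0, 0, -0.965], [0, 0, -0.965], [0, 0, -0.965], [0, 0, -0.965], [0, 0, -0.965], [0, 0, -0.965], [0, 0, -0.965], [0, 0, 0], [0, 0, 0]]' --xyz '[[0, 0, 0], [0, 0, 0], [0, 0, 0], [0, 0, 0], [0, 0, 0], [0, 0, 0], [0, 0, 0], [0, 0, 0], [0, 0, 0], [0, 0, 0], [0, 0, 0]]' --claw '[85, 85, 85, 85, 85, 85, 85, 85, 85, 85, 85]'

```text
time_s: 2.45
position: [0.627, 0.2595, 0.2311]
tool_rot: [[-0.895, -0.446, -0.0], [-0.446, 0.895, -0.0], [0.0, 0.0, -1.0]]
ft_force: [0.7, 0.3, -0.8]
grip_width: 0.085
gripper_force: 0.0
```

```bash
cat >> h.py <<'E'
def to(target,yaw=None):
    "shift in tool units to a world target; yaw of tool y axis"
    s=env.observe(); R=np.array(s["tool_rot"]); p=np.array(s["position"])
    y=np.degrees(np.arctan2(R[1,1],R[0,1])); print("t",round(s["time_s"],2),"pos",p.round(4),"yawy",round(y,2),"tool z",R[:,2].round(4),"q",np.round(s["q"],1),"F",np.round(s["ft_force"],1),"w",round(s["grip_width"],4),"gf",round(s["gripper_force"],1))
    print(" shift units",(R.T@(np.array(target)-p)/.05).round(3), "turn z units", None if yaw is None else round(-(yaw-y)/5,3))
E
python3 - <<'E'
from h import *
to([.6265,.258,.231],116.5)
im,d,c=grab("wrist"); cv2.imwrite("pics/w1.png",im)
P=cloud(d,c); hsv=cv2.cvtColor(im,cv2.COLOR_BGR2HSV)
blue=cv2.inRange(hsv,(100,120,30),(128,255,255))
n,l,st,ce=cv2.connectedComponentsWithStats(blue); i=1+np.argmax(st[1:,4])
m=(l==i)&(d>0); p=P[m]; print(st[i],np.percentile(p[:,2],[5,50,95,99]).round(4))
top=p[p[:,2]>.068]; print("depth rim",cv2.minAreaRect((top[:,:2]*1000).astype(np.float32)))
cnt=max(cv2.findContours((l==i).astype(np.uint8),0,1)[0],key=cv2.contourArea)[:,0]
r=ray(cnt,c,.074)[:,:2]*1000
print("ray rect",cv2.minAreaRect(r.astype(np.float32)))
E
```

```text
t 2.45 pos [0.627  0.2595 0.2311] yawy 116.46 tool z [-5.e-04 -1.e-04 -1.e+00] q [  12.5   35.4   50.7   -0.    93.9 -103.9] F [ 0.7  0.3 -0.8] w 0.085 gf 0.0
 shift units [ 0.022 -0.023  0.001] turn z units -0.007
[ 292  161   37  104 3655] [0.0347 0.0359 0.0371 0.0378]
depth rim ((0.0, 0.0), (0.0, 0.0), 0.0)
ray rect ((622.94091796875, 253.45266723632812), (88.21424865722656, 30.4482421875), 26.19124412536621)
```

View pics/w1.png

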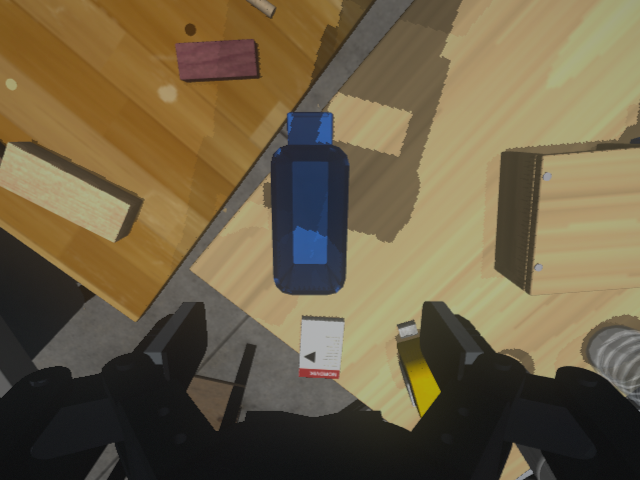

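The wrist view shows the whole stack (rim columns 271–348, rows 144–294) with the tab at the top (288–332, 112–144). It lies in shadow, so I measure it by height instead of by colour.

Run:
```python
from h import *
im,d,c=grab("wrist"); P=cloud(d,c)
m=((d>0)&(P[...,2]>.066)&(P[...,2]<.082)).astype(np.uint8); m[300:]=0; m[:,:250]=0; m[:,370:]=0
p=P[m>0]; print(len(p),np.percentile(p[:,2],[5,50,95]).round(4))
print("all",cv2.minAreaRect((ray(np.argwhere(m)[:,::-1],c,.074)[:,:2]*1000).astype(np.float32)))
m2=m.copy(); m2[:146]=0
print("rim",cv2.minAreaRect((ray(np.argwhere(m2)[:,::-1],c,.074)[:,:2]*1000).astype(np.float32)))
t=m.copy(); t[142:]=0; q=P[t>0]; print("tab",q.mean(0), cv2.minAreaRect((ray(np.argwhere(t)[:,::-1],c,.074)[:,:2]*1000).astype(np.float32)))
# rack roof front-edge in wrist view
```

```text
5302 [0.0677 0.0746 0.076 ]
all ((619.06298828125, 251.54127502441406), (154.2826385498047, 64.17715454101562), 26.153087615966797)
rim ((630.5578002929688, 257.1857604980469), (128.67092895507812, 64.17715454101562), 26.153087615966797)
tab [0.55962111 0.22231793 0.0748466 ] ((559.723876953125, 222.24728393554688), (21.781795501708984, 35.60536193847656), 26.42152976989746)
```

Call:
arm_command --turn '[[0, 0, 0.03], [0, 0, 0], [0, 0, 0], [0, 0, 0], [0, 0, 0], [0, 0, 0], [0, 0, 0], [0, 0, 0], [0, 0, 0], [0, 0, 0], [0, 0, 0], [0, 0, 0]]' --xyz '[[-0.022, -0.067, 0.2], [0, 0, 0.5], [0, 0, 0.5], [0, 0, 0.5], [0, 0, 0.5], [0, 0, 0.4], [0, 0, 0.3], [0, 0, 0.3], [0, 0, 0.15], [0, 0, 0.1], [0, 0, 0], [0, 0, 0]]' --claw '[85, 85, 85, 85, 85, 85, 85, 85, 85, 85, 85, 85]'

```text
time_s: 3.75
position: [0.6298, 0.2571, 0.0594]
tool_rot: [[-0.895, -0.445, 0.001], [-0.445, 0.895, 0.0], [-0.001, -0.0, -1.0]]
ft_force: [-0.2, 0.9, -0.5]
grip_width: 0.0849
gripper_force: 0.0
```

Run:
```python
from h import *
to([.6295,.257,.0585],116.3)
im,d,c=grab("wrist"); cv2.imwrite("pics/w2.png",im)
```

```text
t 3.75 pos [0.6298 0.2571 0.0594] yawy 116.43 tool z [ 1.e-03  2.e-04 -1.e+00] q [  12.3   43.1   64.7   -0.    72.2 -104.2] F [-0.2  0.9 -0.5] w 0.0849 gf 0.0
 shift units [0.006 0.002 0.019] turn z units 0.026
```

View pics/w2.png

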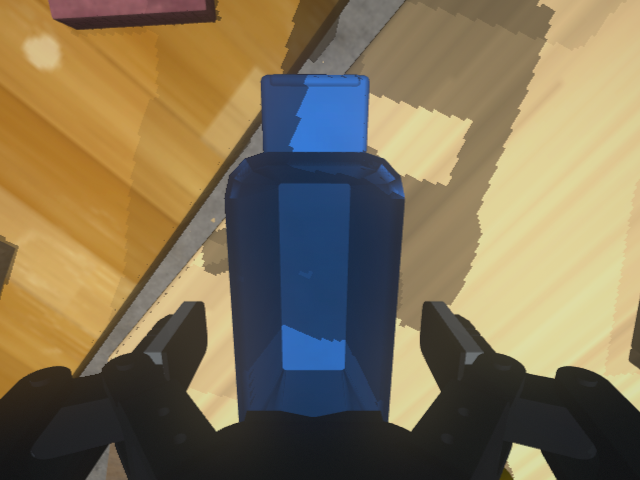

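The fingers (inner faces at columns 206 and 421) straddle the rim (about 230–401) nearly centred. Closing gently.

Call:
arm_command --turn '[[0, 0, 0], [0, 0, 0], [0, 0, 0], [0, 0, 0], [0, 0, 0], [0, 0, 0], [0, 0, 0], [0, 0, 0], [0, 0, 0], [0, 0, 0]]' --xyz '[[0, 0, 0.01], [0, 0, 0], [0, 0, 0], [0, 0, 0], [0, 0, 0], [0, 0, 0], [0, 0, 0], [0, 0, 0], [0, 0, 0], [0, 0, 0]]' --claw '[80, 76, 72, 69, 67, 65, 60, 60, 60, 60]' --squeeze 30

```text
time_s: 4.8
position: [0.6296, 0.2571, 0.0586]
tool_rot: [[-0.895, -0.445, 0.001], [-0.445, 0.895, 0.0], [-0.001, -0.0, -1.0]]
ft_force: [-0.4, -1.4, 3.1]
grip_width: 0.0628
gripper_force: 34.0
```

Call:
arm_command --turn '[[0, 0, 0], [0, 0, 0], [0, 0, 0], [0, 0, 0], [0, 0, 0], [0, 0, 0], [0, 0, 0], [0, 0, 0]]' --xyz '[[0, 0, -0.05], [0, 0, -0.05], [0, 0, -0.1], [0, 0, -0.1], [0, 0, -0.1], [0, 0, -0.1], [0, 0, 0], [0, 0, 0]]' --claw '[60, 60, 60, 60, 60, 60, 60, 60]'

```text
time_s: 5.6
position: [0.6295, 0.257, 0.0834]
tool_rot: [[-0.895, -0.445, 0.0], [-0.445, 0.895, 0.0], [-0.0, -0.0, -1.0]]
ft_force: [0.0, -0.3, -1.3]
grip_width: 0.0635
gripper_force: 33.5
```

Run:
```python
from h import *
to([.6295,.257,.0585],116.3)
a=np.load("top0.npz")
im,d,c=grab("scene"); im2,d2,_=grab("top")
x=cv2.resize(im[180:280,300:440],(560,400),interpolation=cv2.INTER_CUBIC)
cv2.imwrite("pics/l1.png",x)
```

```text
t 5.6 pos [0.6295 0.257  0.0834] yawy 116.44 tool z [ 1.e-04  0.e+00 -1.e+00] q [  12.3   41.7   63.3    0.    75.  -104.2] F [ 0.  -0.3 -1.3] w 0.0635 gf 33.5
 shift units [-0.    -0.     0.498] turn z units 0.028
```

View pics/l1.png

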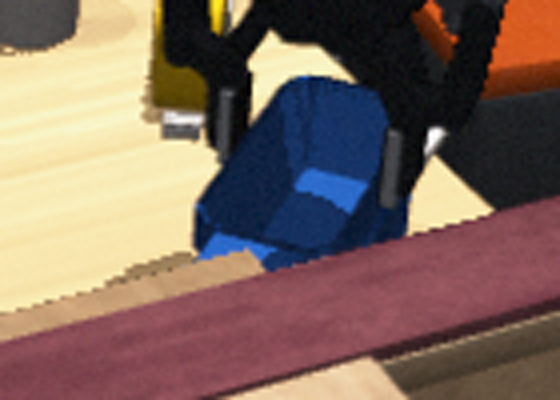

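Call:
arm_command --turn '[[0, 0, 0], [0, 0, 0], [0, 0, 0], [0, 0, 0], [0, 0, 0], [0, 0, 0], [0, 0, 0]]' --xyz '[[0, 0, -0.1], [0, 0, -0.1], [0, 0, -0.15], [0, 0, -0.2], [0, 0, -0.2], [0, 0, 0], [0, 0, 0]]' --claw '[60, 60, 60, 60, 60, 60, 60]'

```text
time_s: 6.4
position: [0.6295, 0.257, 0.1211]
tool_rot: [[-0.895, -0.445, 0.0], [-0.445, 0.895, 0.0], [-0.0, -0.0, -1.0]]
ft_force: [0.4, 0.6, -1.5]
grip_width: 0.0628
gripper_force: 33.5
```

Run:
```python
from h import *
to([.6295,.257,.0585],116.3)
im,d,c=grab("top"); P=cloud(d,c)
x=cv2.resize(im[130:280,290:430],(560,600),interpolation=cv2.INTER_CUBIC); cv2.imwrite("pics/l2.png",x)
u=np.array([.897,.442]); v=np.array([-.442,.897])
r=P[...,:2]-[.6297,.257]; a,b=r@u,r@v
m=(d>0)&(abs(b)<.012)&(a<-.06)&(a>-.12)
for lo in np.arange(-.1,-.06,.004):
    q=P[m&(abs(a-lo)<.002)]; print(round(lo,3),np.unique(q[:,2].round(3))[:12])
```

```text
t 6.4 pos [0.6295 0.257  0.1211] yawy 116.44 tool z [ 5.e-04  1.e-04 -1.e+00] q [  12.3   39.7   60.7    0.    79.6 -104.2] F [ 0.4  0.6 -1.5] w 0.0628 gf 33.5
 shift units [ 1.000e-03 -1.000e-03  1.252e+00] turn z units 0.028
-0.1 [0.432 0.433 0.434 0.435 0.436 0.437 0.438 0.439 0.44  0.441 0.442 0.443]
-0.096 [0.433 0.434 0.435 0.436 0.437 0.438 0.439 0.44  0.441 0.442 0.443 0.444]
-0.092 [0.434 0.435 0.436 0.437 0.438 0.439 0.44  0.441 0.442 0.443]
-0.088 [0.434 0.435 0.436 0.437 0.438 0.439 0.44  0.441]
-0.084 [0.436 0.437 0.438 0.439 0.44  0.441]
-0.08 [0.437 0.439]
-0.076 []
-0.072 []
-0.068 []
-0.064 []
-0.06 []
```

View pics/l2.png

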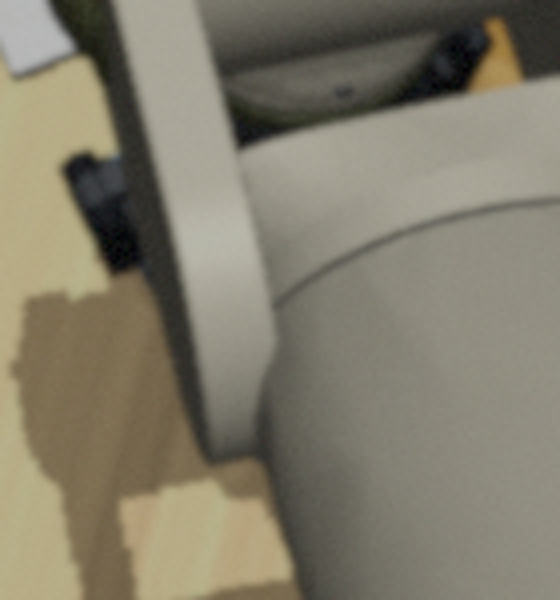

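Call:
arm_command --turn '[[0, 0, 0], [0, 0, 0], [0, 0, 0], [0, 0, 0], [0, 0, 0], [0, 0, 0], [0, 0, 0], [0, 0, 0], [0, 0, 0], [0, 0, 0], [0, 0, 0], [0, 0, 0]]' --xyz '[[0, 0, -0.3], [0, 0, -0.4], [0.15, 0.234, -0.28], [0.33, 0.515, 0], [0.33, 0.515, 0], [0.33, 0.515, 0], [0.33, 0.515, 0], [0.33, 0.515, 0], [0.33, 0.515, 0], [0.33, 0.515, 0], [0.33, 0.515, 0], [0.23, 0.316, 0]]' --claw '[60, 60, 60, 60, 60, 60, 60, 60, 60, 60, 60, 60]'

```text
time_s: 7.65
position: [0.3874, 0.3998, 0.1698]
tool_rot: [[-0.895, -0.447, -0.001], [-0.447, 0.895, -0.0], [0.001, 0.0, -1.0]]
ft_force: [0.6, 0.3, -0.7]
grip_width: 0.0628
gripper_force: 33.6
```

Call:
arm_command --turn '[[0, 0, -0.31], [0, 0, -0.31], [0, 0, -0.31], [0, 0, 0], [0, 0, 0]]' --xyz '[[0, 0, 0], [0, 0, 0], [0, 0, 0], [0, 0, 0], [0, 0, 0]]' --claw '[60, 60, 60, 60, 60]'

```text
time_s: 8.15
position: [0.3908, 0.3985, 0.1697]
tool_rot: [[-0.857, -0.515, -0.0], [-0.515, 0.857, -0.0], [0.0, -0.0, -1.0]]
ft_force: [0.0, 0.1, -1.4]
grip_width: 0.0627
gripper_force: 33.6
```

Run:
```python
from h import *
to([.390,.399,.17],121.1)
f=np.load("top0.npz")
im,d,c=grab("top"); P=cloud(d,c)
m=(d>0)&(P[...,0]>.5)&(P[...,0]<.75)&(P[...,1]>.15)&(P[...,1]<.36)&(P[...,2]>.05)&(P[...,2]<.07)
p=P[m]; print("stack left",len(p),np.median(p[:,2]), cv2.minAreaRect((p[:,:2]*1000).astype(np.float32)))
ww,dw,cw=grab("wrist"); b=np.hstack([im,ww]); cv2.imwrite("pics/pl.png",cv2.resize(b,(800,300),interpolation=cv2.INTER_AREA))
```

```text
t 8.15 pos [0.3908 0.3985 0.1697] yawy 121.03 tool z [-1.e-04 -1.e-04 -1.e+00] q [ 33.4  25.6  78.9  -0.   75.5 -87.6] F [ 0.   0.1 -1.4] w 0.0627 gf 33.6
 shift units [ 0.009  0.018 -0.006] turn z units -0.014
stack left 1599 0.057851553384137666 ((618.872314453125, 251.89987182617188), (155.69155883789062, 64.77430725097656), 26.44342613220215)
```

View pics/pl.png

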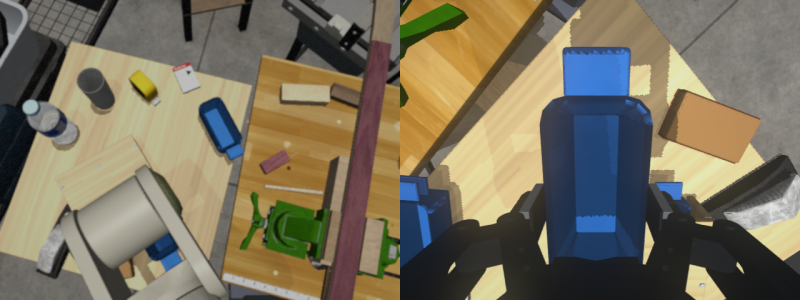

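Call:
arm_command --turn '[[0, 0, -0.02], [0, 0, 0], [0, 0, 0], [0, 0, 0], [0, 0, 0], [0, 0, 0], [0, 0, 0], [0, 0, 0], [0, 0, 0], [0, 0, 0], [0, 0, 0]]' --xyz '[[0, 0.02, 0.2], [0, 0, 0.4], [0, 0, 0.5], [0, 0, 0.5], [0, 0, 0.5], [0, 0, 0.4], [0, 0, 0.2], [0, 0, 0.08], [0, 0, 0.02], [0, 0, 0], [0, 0, 0]]' --claw '[60, 60, 60, 60, 60, 60, 60, 60, 60, 60, 60]'

```text
time_s: 9.35
position: [0.3901, 0.4, 0.0306]
tool_rot: [[-0.855, -0.518, 0.001], [-0.518, 0.855, 0.001], [-0.002, 0.0, -1.0]]
ft_force: [-0.1, -0.2, -1.7]
grip_width: 0.0632
gripper_force: 33.6
```

Call:
arm_command --turn '[[0, 0, 0], [0, 0, 0], [0, 0, 0]]' --xyz '[[0, 0, 0.02], [0, 0, 0.015], [0, 0, 0]]' --claw '[60, 60, 60]'

```text
time_s: 9.65
position: [0.3898, 0.3997, 0.0281]
tool_rot: [[-0.855, -0.518, 0.0], [-0.518, 0.855, 0.0], [-0.0, 0.0, -1.0]]
ft_force: [-0.2, -0.0, -0.8]
grip_width: 0.0631
gripper_force: 33.6
```

Call:
arm_command --turn '[[0, 0, 0], [0, 0, 0], [0, 0, 0]]' --xyz '[[0, 0, 0.02], [0, 0, 0.01], [0, 0, 0]]' --claw '[60, 60, 60]'

```text
time_s: 9.95
position: [0.3898, 0.3997, 0.0266]
tool_rot: [[-0.855, -0.518, 0.0], [-0.518, 0.855, 0.0], [-0.0, 0.0, -1.0]]
ft_force: [-0.1, -0.2, -0.2]
grip_width: 0.063
gripper_force: 33.7
```

Call:
arm_command --turn '[[0, 0, 0], [0, 0, 0], [0, 0, 0]]' --xyz '[[0, 0, 0.01], [0, 0, 0], [0, 0, 0]]' --claw '[60, 60, 60]'

```text
time_s: 10.25
position: [0.3898, 0.3997, 0.0266]
tool_rot: [[-0.855, -0.518, 0.0], [-0.518, 0.855, 0.0], [-0.0, -0.0, -1.0]]
ft_force: [-1.8, -1.5, 4.4]
grip_width: 0.0632
gripper_force: 34.2
```

Call:
arm_command --turn '[[0, 0, 0], [0, 0, 0], [0, 0, 0], [0, 0, 0], [0, 0, 0], [0, 0, 0], [0, 0, 0]]' --xyz '[[0, 0, 0], [0, 0, 0], [0, 0, 0], [0, 0, 0], [0, 0, 0], [0, 0, 0], [0, 0, 0]]' --claw '[66, 70, 75, 80, 85, 85, 85]'

```text
time_s: 10.95
position: [0.3898, 0.3997, 0.0261]
tool_rot: [[-0.855, -0.518, -0.0], [-0.518, 0.855, -0.0], [0.0, -0.0, -1.0]]
ft_force: [0.5, -0.5, 0.2]
grip_width: 0.0851
gripper_force: 0.0
```

Call:
arm_command --turn '[[0, 0, 0], [0, 0, 0], [0, 0, 0], [0, 0, 0], [0, 0, 0], [0, 0, 0], [0, 0, 0], [0, 0, 0], [0, 0, 0], [0, 0, 0], [0, 0, 0], [0, 0, 0]]' --xyz '[[0, 0, -0.2], [0, 0, -0.4], [0, 0, -0.5], [0, 0, -0.6], [0, 0, -0.6], [0, 0, -0.6], [0.2, 0, -0.6], [0.35, 0, -0.3], [0.35, 0, 0], [0.35, 0, 0], [0.25, 0, 0], [0, 0, 0]]' --claw '[85, 85, 85, 85, 85, 85, 85, 85, 85, 85, 85, 85]'

```text
time_s: 12.15
position: [0.3246, 0.3604, 0.2171]
tool_rot: [[-0.855, -0.518, 0.001], [-0.518, 0.855, 0.0], [-0.001, 0.0, -1.0]]
ft_force: [0.8, 0.8, -0.7]
grip_width: 0.0854
gripper_force: 0.0
```

Run:
```python
from h import *
to([.325,.360,.2],121)
im,d,c=grab("wrist"); cv2.imwrite("pics/w3.png",im); np.savez("w3.npz",im=im,d=d,K=c[0],R=c[1],t=c[2])
```

```text
t 12.15 pos [0.3246 0.3604 0.2171] yawy 121.21 tool z [ 5.e-04  4.e-04 -1.e+00] q [ 34.   16.   85.7   0.   78.3 -87.2] F [ 0.8  0.8 -0.7] w 0.0854 gf 0.0
 shift units [-0.003 -0.011  0.341] turn z units 0.042
```

View pics/w3.png

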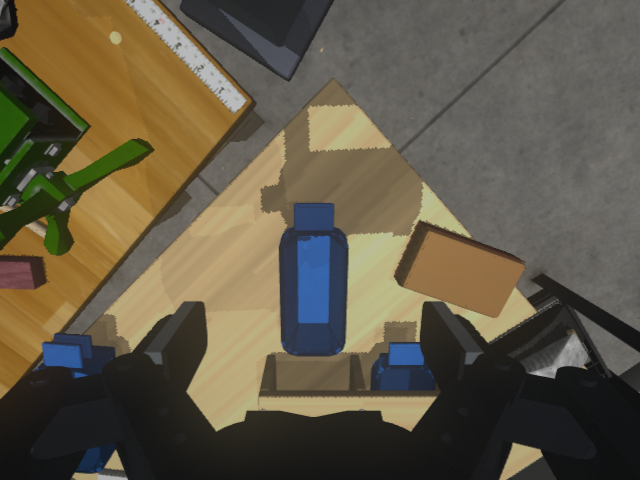

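The tray stands upright in front of the free bay. The rim is at columns 279–348, rows 227–355, and the tab at (314,216). The bay floor shows at columns ~276–350, and the rack's front edge is around row 397.

Run:
```python
from h import *
f=np.load("w3.npz"); im,d=f["im"],f["d"]; c=(f["K"],f["R"],f["t"]); P=cloud(d,c)
# rack frame guess from the top view
a=np.radians(31.1); X=np.array([np.cos(a),np.sin(a)]); Y=np.array([-X[1],X[0]]); M=np.array([.4668,.4454])
L=np.dstack([(P[...,:2]-M)@X*1e3,(P[...,:2]-M)@Y*1e3,P[...,2]*1e3])
def rect(m,z,n):
    p=ray(np.argwhere(m)[:,::-1],c,z)[:,:2]-M; q=np.c_[p@X,p@Y]*1e3
    print(n,m.sum(),cv2.minAreaRect(q.astype(np.float32)))
box=np.zeros(d.shape,bool); box[195:360,265:360]=1
z=L[...,2]; m=box&(abs(z-42)<7)&(L[...,0]<-5)
rect(m,.042,"tray+tab"); mt=m.copy(); mt[226:]=0; rect(mt,.042,"tab"); mt=m.copy(); mt[:232]=0; rect(mt,.042,"rim"); print("rim z",np.median(z[m]))
for r in (368,375,382,388): print(r,[(u,*L[r,u].round().astype(int)) for u in range(252,380,5)])
for u in (280,300,320,340,360,400): 
    print(u,[(r,*L[r,u].round().astype(int)) for r in range(386,412,3)])
```

```text
tray+tab 3839 ((-100.89246368408203, 0.2732734680175781), (64.16775512695312, 155.14187622070312), 89.7987060546875)
tab 921 ((-168.3997802734375, 0.6072711944580078), (19.99216651916504, 35.723175048828125), 0.038131650537252426)
rim 2653 ((-87.66027069091797, 0.22678756713867188), (64.16775512695312, 128.6773223876953), 89.7987060546875)
rim z 42.61025619338905
368 [(252, np.int64(21), np.int64(-70), np.int64(0)), (257, np.int64(21), np.int64(-64), np.int64(0)), (262, np.int64(20), np.int64(-58), np.int64(1)), (267, np.int64(1), np.int64(-49), np.int64(27)), (272, np.int64(2), np.int64(-44), np.int64(26)), (277, np.int64(20), np.int64(-41), np.int64(1)), (282, np.int64(20), np.int64(-35), np.int64(2)), (287, np.int64(19), np.int64(-30), np.int64(2)), (292, np.int64(20), np.int64(-24), np.int64(1)), (297, np.int64(19), np.int64(-18), np.int64(2)), (302, np.int64(20), np.int64(-13), np.int64(1)), (307, np.int64(20), np.int64(-7), np.int64(2)), (312, np.int64(20), np.int64(-1), np.int64(1)), (317, np.int64(19), np.int64(5), np.int64(2)), (322, np.int64(20), np.int64(10), np.int64(1)),
[... 6281 characters left out ...]
, np.int64(69)), (398, np.int64(2), np.int64(44), np.int64(72)), (401, np.int64(6), np.int64(45), np.int64(71)), (404, np.int64(11), np.int64(45), np.int64(70)), (407, np.int64(13), np.int64(45), np.int64(71)), (410, np.int64(16), np.int64(45), np.int64(71))]
400 [(386, np.int64(42), np.int64(100), np.int64(4)), (389, np.int64(46), np.int64(101), np.int64(4)), (392, np.int64(1), np.int64(83), np.int64(65)), (395, np.int64(1), np.int64(83), np.int64(69)), (398, np.int64(4), np.int64(83), np.int64(70)), (401, np.int64(6), np.int64(82), np.int64(72)), (404, np.int64(9), np.int64(83), np.int64(72)), (407, np.int64(13), np.int64(83), np.int64(71)), (410, np.int64(16), np.int64(83), np.int64(71))]
```

The rack frame checks out: the walls are at ±42 and the yaw is 31.1°. The tray's origin is 88 mm in front of the mouth and centred. Now the tab grasp.

Call:
arm_command --turn '[[0, 0, 0.03], [0, 0, 0], [0, 0, 0], [0, 0, 0], [0, 0, 0], [0, 0, 0], [0, 0, 0], [0, 0, 0], [0, 0, 0], [0, 0, 0], [0, 0, 0], [0, 0, 0]]' --xyz '[[0.036, -0.006, 0.3], [0, 0, 0.6], [0, 0, 0.6], [0, 0, 0.6], [0, 0, 0.5], [0, 0, 0.4], [0, 0, 0.3], [0, 0, 0.25], [0, 0, 0.2], [0, 0, 0.15], [0, 0, 0], [0, 0, 0]]' --claw '[60, 56, 56, 56, 56, 56, 56, 56, 56, 56, 56, 56]'

```text
time_s: 13.4
position: [0.3245, 0.3599, 0.0213]
tool_rot: [[-0.857, -0.516, 0.0], [-0.516, 0.857, 0.0], [-0.0, 0.0, -1.0]]
ft_force: [0.6, -0.5, -0.1]
grip_width: 0.056
gripper_force: 0.0
```

Call:
arm_command --turn '[[0, 0, 0], [0, 0, 0], [0, 0, 0], [0, 0, 0], [0, 0, 0], [0, 0, 0], [0, 0, 0], [0, 0, 0], [0, 0, 0]]' --xyz '[[0, 0, 0], [0, 0, 0], [0, 0, 0], [0, 0, 0], [0, 0, 0], [0, 0, 0], [0, 0, 0], [0, 0, 0], [0, 0, 0]]' --claw '[52, 48, 44, 41, 38, 34, 30, 30, 30]' --squeeze 30

```text
time_s: 14.3
position: [0.3242, 0.3597, 0.0212]
tool_rot: [[-0.857, -0.516, 0.0], [-0.516, 0.857, 0.0], [-0.0, 0.0, -1.0]]
ft_force: [-1.3, -0.7, 4.8]
grip_width: 0.0355
gripper_force: 29.7
```

Run:
```python
from h import *
a=np.radians(31.1); X=np.array([np.cos(a),np.sin(a)])
to(np.r_[np.array([.4668,.4454])-.0283*X,.022],121.1)
im,d,c=grab("wrist"); cv2.imwrite("pics/w4.png",im)
```

```text
t 14.3 pos [0.3242 0.3597 0.0212] yawy 121.04 tool z [ 0.  0. -1.] q [ 33.9  31.1 100.8  -0.   48.  -87.1] F [-1.3 -0.7  4.8] w 0.0355 gf 29.7
 shift units [-2.761e+00 -2.000e-03 -1.600e-02] turn z units -0.011
```

View pics/w4.png

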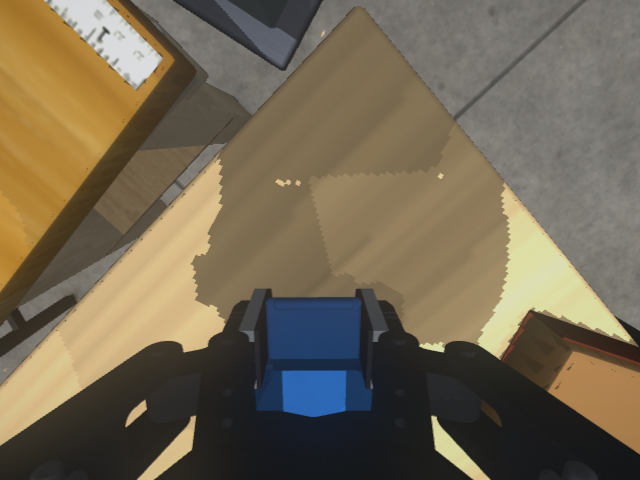

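The tab is held centrally between the pads (columns 265–365). Sliding it in now.

Call:
arm_command --turn '[[0, 0, 0], [0, 0, 0], [0, 0, 0], [0, 0, 0], [0, 0, 0], [0, 0, 0], [0, 0, 0], [0, 0, 0], [0, 0, 0], [0, 0, 0], [0, 0, 0], [0, 0, 0]]' --xyz '[[0, 0, -0.01], [-0.05, 0, 0], [-0.1, 0, 0], [-0.13, 0, 0], [-0.13, 0, 0], [-0.13, 0, 0], [-0.13, 0, 0], [-0.13, 0, 0], [-0.13, 0, 0], [-0.1, 0, 0], [-0.05, 0, 0], [0, 0, 0]]' --claw '[30, 30, 30, 30, 30, 30, 30, 30, 30, 30, 30, 30]'

```text
time_s: 15.55
position: [0.3709, 0.3877, 0.0215]
tool_rot: [[-0.857, -0.516, 0.0], [-0.516, 0.857, 0.0], [-0.0, -0.0, -1.0]]
ft_force: [0.2, 0.7, -0.5]
grip_width: 0.0354
gripper_force: 30.0
```

Call:
arm_command --turn '[[0, 0, 0], [0, 0, 0], [0, 0, 0], [0, 0, 0], [0, 0, 0], [0, 0, 0], [0, 0, 0], [0, 0, 0], [0, 0, 0], [0, 0, 0], [0, 0, 0], [0, 0, 0]]' --xyz '[[-0.05, 0, 0], [-0.1, 0, 0], [-0.15, 0, 0], [-0.2, 0, 0], [-0.2, 0, 0], [-0.2, 0, 0], [-0.2, 0, 0], [-0.15, 0, 0], [-0.1, 0, 0], [-0.08, 0, 0], [-0.05, 0, 0], [0, 0, 0]]' --claw '[30, 30, 30, 30, 30, 30, 30, 30, 30, 30, 30, 30]'

```text
time_s: 16.75
position: [0.4341, 0.4258, 0.0216]
tool_rot: [[-0.857, -0.516, 0.0], [-0.516, 0.857, 0.0], [-0.0, 0.0, -1.0]]
ft_force: [0.2, 0.6, -1.7]
grip_width: 0.0351
gripper_force: 30.0
```

Run:
```python
from h import *
a=np.radians(31.1); X=np.array([np.cos(a),np.sin(a)])
to(np.r_[np.array([.4668,.4454])-.0283*X,.022],121.1)
```

```text
t 16.75 pos [0.4341 0.4258 0.0216] yawy 121.04 tool z [ 3.e-04  2.e-04 -1.e+00] q [ 33.3  39.8  80.1   0.   60.1 -87.7] F [ 0.2  0.6 -1.7] w 0.0351 gf 30.0
 shift units [-0.196 -0.002 -0.008] turn z units -0.012
```

Call:
arm_command --turn '[[0, 0, 0], [0, 0, 0], [0, 0, 0], [0, 0, 0], [0, 0, 0], [0, 0, 0], [0, 0, 0]]' --xyz '[[0, 0, 0.015], [-0.04, 0, 0], [-0.04, 0, 0], [-0.04, 0, 0], [-0.03, 0, 0], [-0.02, 0, 0], [0, 0, 0]]' --claw '[30, 30, 30, 30, 30, 30, 30]'

```text
time_s: 17.45
position: [0.4405, 0.4298, 0.0213]
tool_rot: [[-0.857, -0.516, -0.001], [-0.516, 0.857, -0.001], [0.001, 0.0, -1.0]]
ft_force: [-4.3, -2.1, 4.6]
grip_width: 0.0353
gripper_force: 30.5
```

Call:
arm_command --turn '[[0, 0, 0], [0, 0, 0], [0, 0, 0]]' --xyz '[[-0.02, 0, 0], [-0.01, 0, 0], [0, 0, 0]]' --claw '[30, 30, 30]'

```text
time_s: 17.75
position: [0.4417, 0.4306, 0.0213]
tool_rot: [[-0.857, -0.516, -0.001], [-0.516, 0.857, -0.001], [0.001, 0.0, -1.0]]
ft_force: [-3.8, -2.3, 6.0]
grip_width: 0.035
gripper_force: 30.5
```

Call:
arm_command --turn '[[0, 0, 0], [0, 0, 0], [0, 0, 0]]' --xyz '[[-0.02, 0, 0], [-0.02, 0, 0], [0, 0, 0]]' --claw '[30, 30, 30]'

```text
time_s: 18.05
position: [0.4435, 0.4316, 0.0213]
tool_rot: [[-0.857, -0.516, -0.001], [-0.516, 0.857, -0.001], [0.001, 0.0, -1.0]]
ft_force: [-4.0, -1.7, 6.2]
grip_width: 0.0352
gripper_force: 30.4
```

Call:
arm_command --turn '[[0, 0, 0], [0, 0, 0], [0, 0, 0]]' --xyz '[[-0.02, 0, 0], [-0.01, 0, 0], [0, 0, 0]]' --claw '[30, 30, 30]'

```text
time_s: 18.35
position: [0.4444, 0.4322, 0.0213]
tool_rot: [[-0.857, -0.516, -0.002], [-0.516, 0.857, -0.001], [0.002, -0.0, -1.0]]
ft_force: [-4.0, -3.5, 6.5]
grip_width: 0.0351
gripper_force: 30.6
```

Call:
arm_command --turn '[[0, 0, 0], [0, 0, 0], [0, 0, 0]]' --xyz '[[-0.02, 0, 0], [-0.01, 0, 0], [0, 0, 0]]' --claw '[30, 30, 30]'

```text
time_s: 18.65
position: [0.4444, 0.4322, 0.0213]
tool_rot: [[-0.857, -0.516, -0.005], [-0.516, 0.857, -0.003], [0.006, -0.0, -1.0]]
ft_force: [-9.9, -8.4, 10.5]
grip_width: 0.0352
gripper_force: 30.9
```

Call:
arm_command --turn '[[0, 0, 0], [0, 0, 0], [0, 0, 0]]' --xyz '[[-0.02, 0, 0], [-0.01, 0, 0], [0, 0, 0]]' --claw '[30, 30, 30]'

```text
time_s: 18.95
position: [0.4444, 0.4322, 0.0213]
tool_rot: [[-0.856, -0.516, -0.008], [-0.516, 0.856, -0.005], [0.01, -0.001, -1.0]]
ft_force: [-15.8, -11.9, 15.1]
grip_width: 0.0352
gripper_force: 31.2
```

It's firmly against the back: the position has stopped and the force has risen to 20 N. Relieving the push, then releasing.

Call:
arm_command --turn '[[0, 0, 0], [0, 0, 0], [0, 0, 0], [0, 0, 0], [0, 0, 0], [0, 0, 0], [0, 0, 0], [0, 0, 0]]' --xyz '[[0.03, 0, -0.01], [0.015, 0, 0], [0, 0, 0], [0, 0, 0], [0, 0, 0], [0, 0, 0], [0, 0, 0], [0, 0, 0]]' --claw '[30, 30, 30, 40, 46, 52, 54, 54]'

```text
time_s: 19.75
position: [0.4452, 0.4326, 0.0208]
tool_rot: [[-0.857, -0.516, -0.002], [-0.516, 0.857, -0.002], [0.003, -0.0, -1.0]]
ft_force: [-4.8, -3.2, -1.3]
grip_width: 0.0542
gripper_force: 2.7
```

Call:
arm_command --turn '[[0, 0, 0], [0, 0, 0], [0, 0, 0], [0, 0, 0], [0, 0, 0], [0, 0, 0], [0, 0, 0], [0, 0, 0], [0, 0, 0], [0, 0, 0], [0, 0, 0]]' --xyz '[[0, 0, -0.1], [0, 0, -0.3], [0, 0, -0.5], [0, 0, -0.6], [0, 0, -0.7], [0, 0, -0.7], [0, 0, -0.7], [0.6, 0, -0.4], [0.8, 0, 0], [0.6, 0, 0], [0, 0, 0]]' --claw '[54, 54, 54, 54, 54, 54, 54, 54, 54, 54, 54]'

```text
time_s: 20.85
position: [0.3585, 0.3806, 0.2229]
tool_rot: [[-0.856, -0.516, 0.002], [-0.516, 0.856, 0.001], [-0.002, 0.0, -1.0]]
ft_force: [2.1, 0.6, 0.4]
grip_width: 0.0541
gripper_force: 0.0
```

Run:
```python
from h import *
to([.44,.43,.2],121)
im,d,c=grab("wrist"); cv2.imwrite("pics/w5.png",im); P=cloud(d,c)
a=np.radians(31.1); X=np.array([np.cos(a),np.sin(a)]); Y=np.array([-X[1],X[0]]); M=np.array([.4668,.4454])
L=np.dstack([(P[...,:2]-M)@X*1e3,(P[...,:2]-M)@Y*1e3,P[...,2]*1e3])
z=L[...,2]
for n,y0 in(("ours",0),("ref",94)):
    m=(d>0)&(abs(z-42)<5)&(abs(L[...,1]-y0)<40)&(L[...,0]<5)&(L[...,0]>-70)
    p=ray(np.argwhere(m)[:,::-1],c,.042)[:,:2]-M; q=np.c_[p@X,p@Y]*1e3
    t=q[q[:,0]<-22]
    print(n,len(q),"min x",np.percentile(q[:,0],[0,1]).round(1),"tab y",t[:,1].min().round(1),t[:,1].max().round(1),"all y",q[:,1].min().round(1),q[:,1].max().round(1),"z",np.median(z[m]).round(1))
```

```text
t 20.85 pos [0.3585 0.3806 0.2229] yawy 121.08 tool z [ 0.002   0.0014 -1.    ] q [ 33.7  19.4  79.6   0.   80.9 -87.4] F [2.1 0.6 0.4] w 0.0541 gf 0.0
 shift units [-1.906  0.005  0.462] turn z units 0.015
ours 1405 min x [-46.3 -45.2] tab y -10.4 27.8 all y -23.8 39.9 z 42.8
ref 197 min x [-38.7 -38.7] tab y 88.4 111.3 all y 60.9 124.1 z 42.7
```

View pics/w5.png

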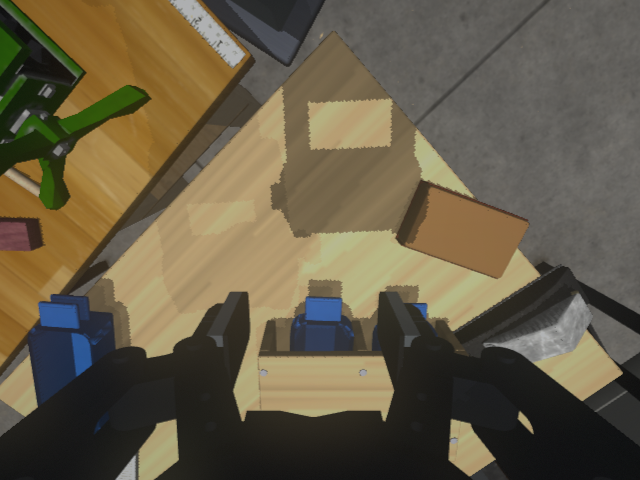

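The tray got dragged about 8 mm sideways and 7 mm out when the fingers opened: they were still loaded against its front rim. I'll measure its yaw and regrip farther out on the tab.

Run:
```python
from h import *
im,d,c=grab("wrist"); P=cloud(d,c)
a=np.radians(31.1); X=np.array([np.cos(a),np.sin(a)]); Y=np.array([-X[1],X[0]]); M=np.array([.4668,.4454])
L=np.dstack([(P[...,:2]-M)@X*1e3,(P[...,:2]-M)@Y*1e3,P[...,2]*1e3]); z=L[...,2]
m=(d>0)&(abs(z-42)<5)&(abs(L[...,1])<45)&(L[...,0]<5)&(L[...,0]>-70)
p=ray(np.argwhere(m)[:,::-1],c,.042)[:,:2]-M; q=(np.c_[p@X,p@Y]*1e3).astype(np.float32)
print(cv2.minAreaRect(q[q[:,0]<-24]))
for x0 in range(-46,2,4):
    s=q[abs(q[:,0]-x0)<2]
    if len(s): print(x0,s[:,1].min().round(1),s[:,1].max().round(1),len(s))
px=np.argwhere(m); print([(u,int(px[px[:,1]==u][:,0].min())) for u in range(306,342,6)])
x0,y0=-37.5,8.7
to(np.r_[M+x0/1e3*X+y0/1e3*Y,.022],121.1)
```

```text
((-35.483062744140625, 9.577795028686523), (36.155723571777344, 21.503002166748047), 89.52901458740234)
-46 -7.5 26.5 73
-42 -7.5 27.5 111
-38 -7.5 27.6 148
-34 -7.5 27.7 144
-30 -8.6 26.8 143
-26 -8.6 26.9 111
-22 -15.5 29.9 164
-18 -20.6 34.0 204
-14 -21.6 38.1 96
-10 -22.7 39.2 54
-6 -22.8 39.3 40
-2 -43.9 44.5 65
[(306, 295), (312, 295), (318, 295), (324, 295), (330, 295), (336, 295)]
t 20.95 pos [0.3611 0.3818 0.2225] yawy 121.03 tool z [ 0.0029  0.0019 -1.    ] q [ 33.7  19.7  79.2  -0.   80.9 -87.4] F [0.1 0.  0.3] w 0.0542 gf 0.0
 shift units [-1.703  0.172  4.015] turn z units -0.013
```

Call:
arm_command --turn '[[0, 0, 0], [0, 0, 0], [0, 0, 0], [0, 0, 0], [0, 0, 0], [0, 0, 0], [0, 0, 0], [0, 0, 0], [0, 0, 0], [0, 0, 0], [0, 0, 0], [0, 0, 0]]' --xyz '[[-0.4, 0.04, 0], [-0.5, 0.06, 0], [-0.5, 0.06, 0], [-0.3, 0.028, 0.3], [0, 0, 0.6], [0, 0, 0.7], [0, 0, 0.6], [0, 0, 0.5], [0, 0, 0.3], [0, 0, 0.2], [0, 0, 0], [0, 0, 0]]' --claw '[54, 54, 54, 54, 54, 54, 54, 54, 54, 54, 54, 54]'

```text
time_s: 22.15
position: [0.4292, 0.4338, 0.0619]
tool_rot: [[-0.857, -0.516, 0.001], [-0.516, 0.857, 0.001], [-0.001, 0.0, -1.0]]
ft_force: [-0.5, -0.1, -0.4]
grip_width: 0.0539
gripper_force: 0.0
```

Run:
```python
from h import *
a=np.radians(31.1); X=np.array([np.cos(a),np.sin(a)]); Y=np.array([-X[1],X[0]]); M=np.array([.4668,.4454])
to(np.r_[M-.0375*X+.0095*Y,.022],121.1)
im,d,c=grab("wrist"); P=cloud(d,c)
q=P[...,:2]-M; m=(d>0)&(abs(P[...,2]-.042)<.004); Lx=q@X*1e3; Ly=q@Y*1e3
m&=(abs(Ly-9)<24)&(Lx<-26)&(Lx>-60)
print(m.sum(),Lx[m].min().round(1),Ly[m].min().round(1),Ly[m].max().round(1),cv2.minAreaRect(np.c_[Lx[m],Ly[m]].astype(np.float32)))
```

```text
t 22.15 pos [0.4292 0.4338 0.0619] yawy 121.03 tool z [ 1.2e-03  8.0e-04 -1.0e+00] q [ 34.2  36.9  77.8  -0.   65.2 -86.8] F [-0.5 -0.1 -0.4] w 0.0539 gf 0.0
 shift units [-0.012  0.001  0.797] turn z units -0.014
2779 -45.8 -9.0 27.6 ((-35.44968032836914, 9.433695793151855), (36.20448303222656, 19.77998161315918), 88.20639038085938)
```

Call:
arm_command --turn '[[0, 0, 0], [0, 0, 0], [0, 0, 0], [0, 0, 0], [0, 0, 0], [0, 0, 0], [0, 0, 0], [0, 0, 0], [0, 0, 0], [0, 0, 0], [0, 0, 0], [0, 0, 0]]' --xyz '[[0, 0, 0.3], [0, 0, 0.3], [0, 0, 0.18], [0, 0, 0], [0, 0, 0], [0, 0, 0], [0, 0, 0], [0, 0, 0], [0, 0, 0], [0, 0, 0], [0, 0, 0], [0, 0, 0]]' --claw '[54, 54, 54, 54, 50, 46, 42, 39, 36, 30, 30, 30]' --squeeze 30

```text
time_s: 23.4
position: [0.4284, 0.4333, 0.0227]
tool_rot: [[-0.857, -0.516, 0.0], [-0.516, 0.857, 0.0], [-0.0, -0.0, -1.0]]
ft_force: [-2.0, -1.2, 5.1]
grip_width: 0.0349
gripper_force: 29.6
```

Call:
arm_command --turn '[[0, 0, 0], [0, 0, 0], [0, 0, 0], [0, 0, 0], [0, 0, 0], [0, 0, 0], [0, 0, 0], [0, 0, 0]]' --xyz '[[0, -0.03, 0], [0, -0.04, 0], [0, -0.04, 0], [0, -0.04, 0], [0, -0.03, 0], [0, -0.01, 0], [0, 0, 0], [0, 0, 0]]' --claw '[30, 30, 30, 30, 30, 30, 30, 30]'

```text
time_s: 24.2
position: [0.4335, 0.4252, 0.0224]
tool_rot: [[-0.857, -0.516, 0.0], [-0.516, 0.857, -0.0], [-0.0, -0.0, -1.0]]
ft_force: [-1.5, 2.4, 4.0]
grip_width: 0.0355
gripper_force: 29.5
```

```bash
cat > chk.py <<'E'
from h import *
a=np.radians(31.1); X=np.array([np.cos(a),np.sin(a)]); Y=np.array([-X[1],X[0]]); M=np.array([.4668,.4454])
s=env.observe(); p=np.array(s["position"]); q=p[:2]-M; print("tcp local",(q@X*1e3).round(1),(q@Y*1e3).round(1))
to(np.r_[M,.022],121.1)
im,d,c=grab("wrist"); P=cloud(d,c)
q=P[...,:2]-M; m=(d>0)&(abs(P[...,2]-.042)<.005); Lx=q@X*1e3; Ly=q@Y*1e3
m&=(abs(Ly)<30)&(Lx<-26)&(Lx>-60)
print(m.sum(),Lx[m].min().round(1),Ly[m].min().round(1),Ly[m].max().round(1),cv2.minAreaRect(np.c_[Lx[m],Ly[m]].astype(np.float32)))
E
python3 chk.py
```

```text
tcp local -39.0 -0.1
t 24.2 pos [0.4335 0.4252 0.0224] yawy 121.04 tool z [ 3.e-04 -0.e+00 -1.e+00] q [ 33.3  39.6  80.2  -0.   60.1 -87.7] F [-1.5  2.4  4. ] w 0.0355 gf 29.5
 shift units [-0.779  0.003  0.007] turn z units -0.012
5379 -50.0 -29.9 30.0 ((-38.024837493896484, 0.019134521484375), (59.88330841064453, 23.997594833374023), 89.96421813964844)
```

Call:
arm_command --turn '[[0, 0, 0], [0, 0, 0], [0, 0, 0], [0, 0, 0], [0, 0, 0], [0, 0, 0], [0, 0, 0], [0, 0, 0]]' --xyz '[[-0.02, 0, 0], [-0.03, 0, 0], [-0.03, 0, 0], [-0.03, 0, 0], [-0.03, 0, 0], [-0.02, 0, 0], [0, 0, 0], [0, 0, 0]]' --claw '[30, 30, 30, 30, 30, 30, 30, 30]'

```text
time_s: 25.05
position: [0.4386, 0.4281, 0.0227]
tool_rot: [[-0.857, -0.516, -0.004], [-0.516, 0.857, -0.003], [0.005, -0.001, -1.0]]
ft_force: [-8.7, -5.1, 14.5]
grip_width: 0.0353
gripper_force: 30.3
```

Call:
arm_command --turn '[[0, 0, 0], [0, 0, 0], [0, 0, 0]]' --xyz '[[-0.02, 0, 0], [0, 0, 0], [0, 0, 0]]' --claw '[30, 30, 30]'

```text
time_s: 25.35
position: [0.4389, 0.4283, 0.0227]
tool_rot: [[-0.857, -0.516, -0.005], [-0.516, 0.857, -0.004], [0.006, -0.001, -1.0]]
ft_force: [-11.0, -6.2, 15.6]
grip_width: 0.0351
gripper_force: 30.5
```

Call:
arm_command --turn '[[0, 0, 0], [0, 0, 0], [0, 0, 0]]' --xyz '[[-0.02, 0, 0], [0, 0, 0], [0, 0, 0]]' --claw '[30, 30, 30]'

```text
time_s: 25.65
position: [0.4389, 0.4283, 0.0227]
tool_rot: [[-0.857, -0.516, -0.007], [-0.516, 0.857, -0.005], [0.009, -0.001, -1.0]]
ft_force: [-14.8, -9.0, 20.0]
grip_width: 0.0352
gripper_force: 30.8
```

```bash
sed -i 's/abs(Ly)<30/abs(Ly)<13/' chk.py; python3 chk.py
```

```text
tcp local -32.7 -0.2
t 25.65 pos [0.4389 0.4283 0.0227] yawy 121.07 tool z [-0.0069 -0.0054 -1.    ] q [ 33.3  40.2  78.7  -0.   61.6 -87.8] F [-14.8  -9.   20. ] w 0.0352 gf 30.8
 shift units [-0.655  0.004  0.008] turn z units -0.006
2328 -39.6 -13.0 13.0 ((-32.80405807495117, 0.005660057067871094), (25.98702621459961, 13.564627647399902), 89.94023895263672)
```

Call:
arm_command --turn '[[0, 0, 0], [0, 0, 0], [0, 0, 0], [0, 0, 0]]' --xyz '[[0.03, 0, 0], [0.02, 0, -0.01], [0, 0, 0], [0, 0, 0]]' --claw '[30, 30, 30, 30]'

```text
time_s: 26.1
position: [0.4389, 0.4283, 0.0228]
tool_rot: [[-0.857, -0.516, -0.002], [-0.516, 0.857, -0.002], [0.003, -0.001, -1.0]]
ft_force: [-5.0, -1.5, 8.4]
grip_width: 0.0348
gripper_force: 30.1
```

```bash
python3 chk.py
```

```text
tcp local -32.7 -0.2
t 26.1 pos [0.4389 0.4283 0.0228] yawy 121.04 tool z [-0.0023 -0.0021 -1.    ] q [ 33.3  40.1  79.   -0.   61.1 -87.8] F [-5.  -1.5  8.4] w 0.0348 gf 30.1
 shift units [-0.655  0.005  0.014] turn z units -0.011
2317 -39.7 -13.0 13.0 ((-32.85905456542969, -0.0013856887817382812), (25.97922706604004, 13.684205055236816), 89.95231628417969)
```

Call:
arm_command --turn '[[0, 0, 0], [0, 0, 0], [0, 0, 0], [0, 0, 0]]' --xyz '[[0.02, 0, -0.01], [0, 0, -0.005], [0, 0, 0], [0, 0, 0]]' --claw '[30, 30, 30, 30]'

```text
time_s: 26.55
position: [0.4388, 0.4283, 0.0232]
tool_rot: [[-0.857, -0.516, -0.001], [-0.516, 0.857, -0.001], [0.001, -0.0, -1.0]]
ft_force: [-0.2, -1.8, -0.1]
grip_width: 0.0349
gripper_force: 29.9
```

Unloaded. Opening slowly.

Call:
arm_command --turn '[[0, 0, 0], [0, 0, 0], [0, 0, 0], [0, 0, 0], [0, 0, 0], [0, 0, 0], [0, 0, 0], [0, 0, 0]]' --xyz '[[0, 0, 0], [0, 0, 0], [0, 0, 0], [0, 0, 0], [0, 0, 0], [0, 0, 0], [0, 0, 0], [0, 0, 0]]' --claw '[37, 38, 40, 43, 46, 48, 48, 48]'

```text
time_s: 27.35
position: [0.4389, 0.4286, 0.0236]
tool_rot: [[-0.857, -0.516, 0.0], [-0.516, 0.857, -0.0], [-0.0, -0.0, -1.0]]
ft_force: [0.4, -0.5, -0.4]
grip_width: 0.0479
gripper_force: 0.0
```

```bash
python3 chk.py
```

```text
tcp local -32.6 -0.0
t 27.35 pos [0.4389 0.4286 0.0236] yawy 121.04 tool z [ 0. -0. -1.] q [ 33.3  40.   79.   -0.   61.  -87.8] F [ 0.4 -0.5 -0.4] w 0.0479 gf 0.0
 shift units [-0.651  0.001  0.032] turn z units -0.012
2326 -39.9 -13.0 13.0 ((-32.945152282714844, -0.008215904235839844), (25.979413986206055, 13.893577575683594), 89.91470336914062)
```

Call:
arm_command --turn '[[0, 0, 0], [0, 0, 0], [0, 0, 0], [0, 0, 0], [0, 0, 0], [0, 0, 0], [0, 0, 0], [0, 0, 0], [0, 0, 0], [0, 0, 0], [0, 0, 0]]' --xyz '[[0, 0, -0.1], [0, 0, -0.3], [0, 0, -0.5], [0, 0, -0.6], [0, 0, -0.7], [0, 0, -0.7], [0, 0, -0.7], [0.6, 0, -0.4], [0.8, 0, 0], [0.6, 0, 0], [0, 0, 0]]' --claw '[48, 48, 48, 48, 48, 48, 60, 85, 85, 85, 85]'

```text
time_s: 28.5
position: [0.3505, 0.3757, 0.2247]
tool_rot: [[-0.856, -0.516, -0.0], [-0.516, 0.856, -0.0], [0.0, 0.0, -1.0]]
ft_force: [0.3, -1.1, -0.0]
grip_width: 0.0852
gripper_force: 0.0
```

```bash
cat > chk2.py <<'E'
from h import *
a=np.radians(31.1); X=np.array([np.cos(a),np.sin(a)]); Y=np.array([-X[1],X[0]]); M=np.array([.4668,.4454])
im,d,c=grab("wrist"); P=cloud(d,c)
for n,y0 in(("ours",0),("ref",94)):
    q=P[...,:2]-M; Lx=q@X*1e3; Ly=q@Y*1e3
    m=(d>0)&(abs(P[...,2]-.042)<.005)&(abs(Ly-y0)<40)&(Lx>-70)&(Lx<0)
    p=ray(np.argwhere(m)[:,::-1],c,.042)[:,:2]-M; q=(np.c_[p@X,p@Y]*1e3).astype(np.float32)
    print(n,q[:,0].min(),"tab",cv2.minAreaRect(q[q[:,0]<-20]))
    for x0 in range(-38,0,4):
        s=q[abs(q[:,0]-x0)<2]; 
        if len(s): print(x0,s[:,1].min().round(1),s[:,1].max().round(1))
to([.44,.43,.0235],121.1)
E
python3 chk2.py
```

```text
ours -40.43113 tab ((-30.26527214050293, -0.5697174072265625), (35.73151397705078, 19.957700729370117), 89.13138580322266)
-38 -18.3 17.3
-34 -18.4 17.3
-30 -18.5 16.4
-26 -18.5 16.4
-22 -18.6 16.5
-18 -22.7 16.5
-14 -27.8 23.6
-10 -30.9 27.8
-6 -32.0 28.8
-2 -33.1 28.9
ref -39.176624 tab ((-29.753284454345703, 91.06828308105469), (31.643007278442383, 18.79657554626465), 89.89373779296875)
-38 75.6 106.4
-34 75.7 106.7
-30 76.0 106.9
-26 75.2 106.3
-22 75.4 106.7
-18 75.7 106.9
-14 67.0 106.3
-10 64.1 106.6
-6 62.3 77.3
-2 61.4 68.5
t 28.55 pos [0.3523 0.3766 0.2246] yawy 121.07 tool z [ 1.e-03  6.e-04 -1.e+00] q [ 33.7  18.6  80.4  -0.   80.9 -87.3] F [1.  0.2 0.2] w 0.0849 gf 0.0
 shift units [-2.05   0.009  4.024] turn z units -0.007
```

The tray is skewed about 1–2°, so one rear corner touches and the tab stands about 1.3 mm farther out than the reference tray's. I'll square it with the fingers straddling the tab, then grip and press.

Call:
arm_command --turn '[[0, 0, 0], [0, 0, 0], [0, 0, 0], [0, 0, 0], [0, 0, 0], [0, 0, 0], [0, 0, 0], [0, 0, 0], [0, 0, 0], [0, 0, 0], [0, 0, 0], [0, 0, 0]]' --xyz '[[-0.4, 0, 0], [-0.6, -0.02, 0], [-0.6, 0, 0], [-0.45, 0, 0.3], [0, 0, 0.6], [0, 0, 0.7], [0, 0, 0.6], [0, 0, 0.5], [0, 0, 0.3], [0, 0, 0.2], [0, 0, 0], [0, 0, 0]]' --claw '[60, 46, 46, 46, 46, 46, 46, 46, 46, 46, 46, 46]'

```text
time_s: 29.75
position: [0.4422, 0.4293, 0.0641]
tool_rot: [[-0.857, -0.516, 0.001], [-0.516, 0.857, 0.001], [-0.001, 0.0, -1.0]]
ft_force: [0.3, -0.0, 0.5]
grip_width: 0.0458
gripper_force: 0.0
```

```bash
python3 chk.py
```

```text
tcp local -29.4 -1.0
t 29.75 pos [0.4422 0.4293 0.0641] yawy 121.04 tool z [ 1.e-03  6.e-04 -1.e+00] q [ 33.2  37.3  76.5  -0.   66.1 -87.9] F [ 0.3 -0.   0.5] w 0.0458 gf 0.0
 shift units [-0.586  0.022  0.844] turn z units -0.013
1426 -39.6 -13.0 13.0 ((-32.84630584716797, 0.0031681060791015625), (13.604965209960938, 25.991472244262695), 0.012058073654770851)
```

Call:
arm_command --turn '[[0, 0, 0], [0, 0, 0], [0, 0, 0], [0, 0, 0], [0, 0, 0], [0, 0, 0], [0, 0, 0]]' --xyz '[[0, 0, 0.3], [0, 0, 0.3], [0, 0, 0.2], [0, 0, 0], [0, 0, 0], [0, 0, 0], [0, 0, 0]]' --claw '[46, 46, 46, 43, 41, 40, 40]'

```text
time_s: 30.5
position: [0.4419, 0.4292, 0.0243]
tool_rot: [[-0.857, -0.516, 0.001], [-0.516, 0.857, 0.001], [-0.001, 0.0, -1.0]]
ft_force: [0.9, -0.7, -0.2]
grip_width: 0.0401
gripper_force: 0.0
```

Call:
arm_command --turn '[[0, 0, 0], [0, 0, 0], [0, 0, 0], [0, 0, 0], [0, 0, 0]]' --xyz '[[-0.02, 0, 0], [-0.02, 0, 0], [-0.02, 0, 0], [0, 0, 0], [0, 0, 0]]' --claw '[40, 40, 40, 40, 40]'

```text
time_s: 31.0
position: [0.4442, 0.4305, 0.0235]
tool_rot: [[-0.857, -0.516, 0.0], [-0.516, 0.857, -0.0], [0.0, -0.0, -1.0]]
ft_force: [-0.1, -0.0, -1.0]
grip_width: 0.0398
gripper_force: 0.0
```

```bash
python3 chk.py
```

```text
tcp local -27.1 -1.0
t 31.0 pos [0.4442 0.4305 0.0235] yawy 121.04 tool z [ 0. -0. -1.] q [ 33.2  40.4  78.1  -0.   61.5 -87.9] F [-0.1 -0.  -1. ] w 0.0398 gf 0.0
 shift units [-0.541  0.021  0.031] turn z units -0.012
2370 -39.8 -13.0 13.0 ((-32.911712646484375, 0.0036296844482421875), (25.97605323791504, 13.808870315551758), 89.86104583740234)
```

Call:
arm_command --turn '[[0, 0, 0], [0, 0, 0], [0, 0, 0], [0, 0, 0]]' --xyz '[[-0.02, 0, 0], [-0.02, 0, 0], [0, 0, 0], [0, 0, 0]]' --claw '[40, 40, 40, 40]'

```text
time_s: 31.45
position: [0.4448, 0.4309, 0.0234]
tool_rot: [[-0.857, -0.516, -0.003], [-0.516, 0.857, -0.002], [0.003, -0.0, -1.0]]
ft_force: [-4.5, -3.6, 2.5]
grip_width: 0.0401
gripper_force: 3.0
```

Call:
arm_command --turn '[[0, 0, 0], [0, 0, 0], [0, 0, 0]]' --xyz '[[-0.02, 0, 0], [-0.02, 0, 0], [0, 0, 0]]' --claw '[40, 40, 40]'

```text
time_s: 31.75
position: [0.4451, 0.431, 0.0232]
tool_rot: [[-0.857, -0.516, -0.006], [-0.516, 0.857, -0.004], [0.008, -0.001, -1.0]]
ft_force: [-10.5, -7.6, 5.8]
grip_width: 0.0401
gripper_force: 6.5
```

```bash
python3 chk.py
```

```text
tcp local -26.0 -1.1
t 31.75 pos [0.4451 0.431  0.0232] yawy 121.04 tool z [-0.0063 -0.0044 -1.    ] q [ 33.2  40.7  77.6  -0.   62.2 -87.9] F [-10.5  -7.6   5.8] w 0.0401 gf 6.5
 shift units [-0.52   0.022  0.019] turn z units -0.013
2360 -40.0 -13.0 13.0 ((-32.96940231323242, -0.01007080078125), (25.96246337890625, 13.946268081665039), 89.93595123291016)
```

Call:
arm_command --turn '[[0, 0, 0], [0, 0, 0], [0, 0, 0], [0, 0, 0], [0, 0, 0], [0, 0, 0]]' --xyz '[[0.04, 0, 0], [0.04, 0, 0], [0.04, 0, 0], [0, 0, 0], [0, 0, 0], [0, 0, 0]]' --claw '[40, 40, 40, 40, 43, 46]'

```text
time_s: 32.4
position: [0.4426, 0.4296, 0.0236]
tool_rot: [[-0.857, -0.516, 0.0], [-0.516, 0.857, 0.0], [-0.0, 0.0, -1.0]]
ft_force: [-0.3, 0.1, 0.3]
grip_width: 0.0459
gripper_force: 0.0
```

Call:
arm_command --turn '[[0, 0, 0], [0, 0, 0], [0, 0, 0], [0, 0, 0], [0, 0, 0], [0, 0, 0], [0, 0, 0], [0, 0, 0], [0, 0, 0], [0, 0, 0], [0, 0, 0]]' --xyz '[[0, 0, -0.1], [0, 0, -0.3], [0, 0, -0.5], [0, 0, -0.6], [0, 0, -0.7], [0, 0, -0.7], [0, 0, -0.7], [0.6, 0.4, -0.4], [0.8, 0.5, 0], [0.6, 0.3, 0], [0, 0, 0]]' --claw '[46, 46, 46, 46, 46, 60, 85, 85, 85, 85, 85]'

```text
time_s: 33.5
position: [0.3222, 0.4292, 0.2248]
tool_rot: [[-0.855, -0.518, -0.0], [-0.518, 0.855, 0.001], [-0.0, 0.001, -1.0]]
ft_force: [0.3, -0.3, -0.0]
grip_width: 0.085
gripper_force: 0.0
```

```bash
python3 chk2.py
python3 - <<'E'
from h import *
im,d,c=grab("wrist"); x=cv2.resize(im[270:420,200:440],(800,500),interpolation=cv2.INTER_CUBIC); cv2.imwrite("pics/w6.png",x)
E
```

```text
ours -40.072514 tab ((-30.182331085205078, -0.9504508972167969), (19.781309127807617, 35.591705322265625), 0.007080842740833759)
-38 -17.8 16.8
-34 -18.0 16.7
-30 -18.3 16.6
-26 -18.5 16.4
-22 -18.7 16.3
-18 -18.9 16.2
-14 -27.3 24.0
-10 -30.5 27.0
-6 -31.8 28.9
-2 -33.1 29.8
ref -39.01395 tab ((-29.65613555908203, 93.59771728515625), (18.708791732788086, 35.2347412109375), 0.012332293204963207)
-38 76.0 110.6
-34 76.0 110.7
-30 76.1 110.9
-26 76.1 111.0
-22 76.2 111.2
-18 76.2 111.4
-14 68.3 118.6
-10 64.3 121.8
-6 63.3 123.0
-2 62.3 124.2
t 33.55 pos [0.3243 0.4295 0.2246] yawy 121.16 tool z [ 8.e-04  7.e-04 -1.e+00] q [ 40.3  20.9  77.    0.   82.1 -80.8] F [ 0.8  0.3 -0.2] w 0.0847 gf 0.0
 shift units [-1.981 -1.189  4.024] turn z units 0.012
```

View pics/w6.png

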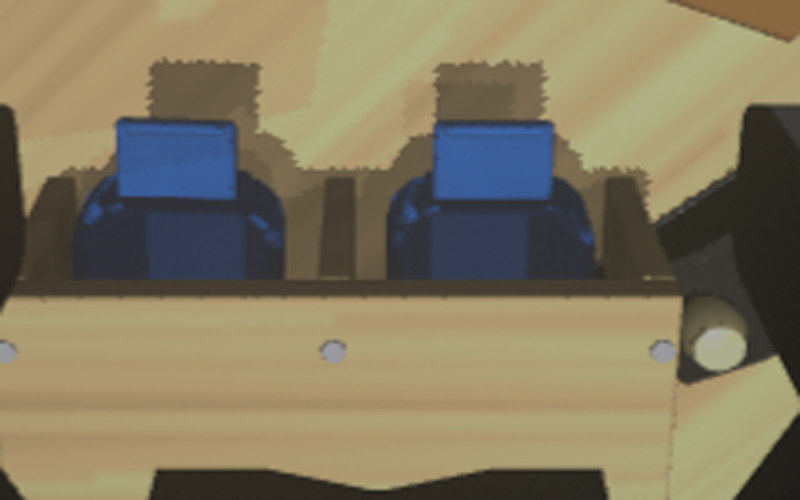

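The picture shows our tray (left) still about 2° skewed relative to the reference tray: its tab edge runs from row 118 to 123, where the other is level at 122. I'll grip the tab flush at the tray's yaw, turn it straight and press home.

Call:
arm_command --turn '[[0, 0, 0.2], [0, 0, 0.2], [0, 0, 0], [0, 0, 0], [0, 0, 0], [0, 0, 0], [0, 0, 0], [0, 0, 0], [0, 0, 0], [0, 0, 0], [0, 0, 0], [0, 0, 0]]' --xyz '[[0, 0, 0], [0, 0, 0], [-0.4, -0.24, 0], [-0.6, -0.36, 0], [-0.6, -0.36, 0], [-0.33, -0.19, 0.4], [0, 0, 0.7], [0, 0, 0.7], [0, 0, 0.6], [0, 0, 0.5], [0, 0, 0.3], [0, 0, 0]]' --claw '[60, 50, 50, 50, 50, 50, 50, 50, 50, 50, 50, 50]'

```text
time_s: 34.8
position: [0.4379, 0.425, 0.061]
tool_rot: [[-0.875, -0.484, -0.004], [-0.484, 0.875, -0.003], [0.005, -0.0, -1.0]]
ft_force: [0.5, 0.3, -0.2]
grip_width: 0.0498
gripper_force: 0.0
```

```bash
python3 chk.py
```

```text
tcp local -35.3 -2.5
t 34.8 pos [0.4379 0.425  0.061 ] yawy 118.95 tool z [-0.004  -0.0026 -1.    ] q [ 33.   37.1  77.5  -0.   65.6 -85.9] F [ 0.5  0.3 -0.2] w 0.0498 gf 0.0
 shift units [-0.707  0.077  0.777] turn z units -0.43
1462 -39.6 -13.0 12.9 ((-32.79530334472656, -0.05677318572998047), (25.92404556274414, 13.610280990600586), 89.62151336669922)
```

Call:
arm_command --turn '[[0, 0, 0], [0, 0, 0], [0, 0, 0], [0, 0, 0], [0, 0, 0], [0, 0, 0], [0, 0, 0], [0, 0, 0], [0, 0, 0], [0, 0, 0], [0, 0, 0], [0, 0, 0]]' --xyz '[[-0.08, 0.04, 0], [0, 0, 0.3], [0, 0, 0.3], [0, 0, 0.15], [0, 0, 0], [0, 0, 0], [0, 0, 0], [0, 0, 0], [0, 0, 0], [0, 0, 0], [0, 0, 0], [0, 0, 0]]' --claw '[50, 50, 50, 50, 46, 43, 40, 38, 36, 30, 30, 30]' --squeeze 45

```text
time_s: 36.05
position: [0.4407, 0.4296, 0.0266]
tool_rot: [[-0.874, -0.485, 0.0], [-0.485, 0.874, 0.0], [-0.0, -0.0, -1.0]]
ft_force: [-1.9, -1.3, 5.3]
grip_width: 0.0345
gripper_force: 44.5
```

Call:
arm_command --turn '[[0, 0, 0], [0, 0, -0.1], [0, 0, -0.1], [0, 0, -0.1], [0, 0, -0.12], [0, 0, 0], [0, 0, 0]]' --xyz '[[0.04, 0, 0], [0.02, 0, 0], [0, 0, 0], [0, 0, 0], [0, 0, 0], [0, 0, 0], [0, 0, 0]]' --claw '[30, 30, 30, 30, 30, 30, 30]'

```text
time_s: 36.75
position: [0.4382, 0.428, 0.0262]
tool_rot: [[-0.856, -0.517, 0.0], [-0.517, 0.856, -0.0], [-0.0, -0.0, -1.0]]
ft_force: [2.2, -2.6, 4.8]
grip_width: 0.0347
gripper_force: 45.0
```

```bash
python3 chk.py
```

```text
tcp local -33.5 -0.1
t 36.75 pos [0.4382 0.428  0.0262] yawy 121.13 tool z [ 3.e-04 -2.e-04 -1.e+00] q [ 33.3  39.8  79.1  -0.   61.2 -87.8] F [ 2.2 -2.6  4.8] w 0.0347 gf 45.0
 shift units [-0.669  0.002  0.084] turn z units 0.007
2718 -42.7 -13.0 13.0 ((-34.37568283081055, 0.0008459091186523438), (16.694421768188477, 25.98009490966797), 0.0010291450889781117)
```

Call:
arm_command --turn '[[0, 0, 0], [0, 0, 0], [0, 0, 0], [0, 0, 0], [0, 0, 0], [0, 0, 0]]' --xyz '[[-0.02, 0, 0], [-0.02, 0, 0], [-0.02, 0, 0], [-0.02, 0, 0], [0, 0, 0], [0, 0, 0]]' --claw '[30, 30, 30, 30, 30, 30]'

```text
time_s: 37.4
position: [0.4394, 0.4292, 0.0266]
tool_rot: [[-0.856, -0.517, -0.004], [-0.517, 0.856, -0.003], [0.005, -0.0, -1.0]]
ft_force: [-6.1, -8.8, 16.1]
grip_width: 0.0345
gripper_force: 45.9
```

Call:
arm_command --turn '[[0, 0, 0], [0, 0, 0], [0, 0, 0], [0, 0, 0]]' --xyz '[[-0.02, 0, 0], [-0.02, 0, 0], [0, 0, 0], [0, 0, 0]]' --claw '[30, 30, 30, 30]'

```text
time_s: 37.8
position: [0.4407, 0.4303, 0.0266]
tool_rot: [[-0.856, -0.518, -0.005], [-0.518, 0.856, -0.003], [0.006, 0.0, -1.0]]
ft_force: [-9.2, -7.4, 16.6]
grip_width: 0.0348
gripper_force: 46.1
```

```bash
python3 chk.py
```

```text
tcp local -30.2 0.6
t 37.8 pos [0.4407 0.4303 0.0266] yawy 121.17 tool z [-0.0051 -0.0029 -1.    ] q [ 33.3  40.1  78.2   0.   62.1 -87.9] F [-9.2 -7.4 16.6] w 0.0348 gf 46.1
 shift units [-0.604 -0.012  0.088] turn z units 0.015
2201 -39.4 -13.0 13.0 ((-32.66978073120117, -0.014621734619140625), (25.973743438720703, 13.344491958618164), 89.84536743164062)
```

Call:
arm_command --turn '[[0, 0, 0], [0, 0, 0], [0, 0, 0], [0, 0, 0]]' --xyz '[[0, 0, -0.02], [-0.02, 0, -0.02], [0, 0, 0], [0, 0, 0]]' --claw '[30, 30, 30, 30]'

```text
time_s: 38.25
position: [0.441, 0.4306, 0.0268]
tool_rot: [[-0.856, -0.518, -0.007], [-0.518, 0.856, -0.004], [0.008, 0.0, -1.0]]
ft_force: [-7.1, -4.9, 4.4]
grip_width: 0.0347
gripper_force: 45.1
```

Call:
arm_command --turn '[[0, 0, 0], [0, 0, 0], [0, 0, 0], [0, 0, 0]]' --xyz '[[-0.02, 0, 0], [-0.02, 0, -0.01], [0, 0, 0], [0, 0, 0]]' --claw '[30, 30, 30, 30]'

```text
time_s: 38.65
position: [0.4409, 0.4306, 0.0268]
tool_rot: [[-0.855, -0.518, -0.012], [-0.518, 0.856, -0.007], [0.013, 0.0, -1.0]]
ft_force: [-12.6, -10.0, 5.4]
grip_width: 0.0348
gripper_force: 45.3
```

```bash
python3 chk.py
```

```text
tcp local -29.8 0.7
t 38.65 pos [0.4409 0.4306 0.0268] yawy 121.18 tool z [-0.0116 -0.0069 -0.9999] q [ 33.3  40.3  77.8   0.   62.8 -87.9] F [-12.6 -10.    5.4] w 0.0348 gf 45.3
 shift units [-0.597 -0.014  0.088] turn z units 0.016
2129 -39.1 -13.0 13.0 ((-32.48734664916992, -0.01832294464111328), (13.091983795166016, 25.940906524658203), 0.5439948439598083)
```

Home: the tab front is at −39.1, matching the reference, with solid contact at low vertical load. Relieving the push.

Call:
arm_command --turn '[[0, 0, 0], [0, 0, 0], [0, 0, 0], [0, 0, 0], [0, 0, 0]]' --xyz '[[0.03, 0, 0], [0.03, 0, 0], [0.01, 0, 0], [0, 0, 0], [0, 0, 0]]' --claw '[30, 30, 30, 30, 30]'

```text
time_s: 39.2
position: [0.4411, 0.4305, 0.0277]
tool_rot: [[-0.856, -0.517, -0.004], [-0.517, 0.856, -0.002], [0.005, 0.0, -1.0]]
ft_force: [-6.1, -2.8, -0.3]
grip_width: 0.0346
gripper_force: 44.8
```

Call:
arm_command --turn '[[0, 0, 0], [0, 0, 0], [0, 0, 0], [0, 0, 0]]' --xyz '[[0.02, 0, 0.01], [0.01, 0, 0.01], [0, 0, 0], [0, 0, 0]]' --claw '[30, 30, 30, 30]'

```text
time_s: 39.6
position: [0.4412, 0.4303, 0.0275]
tool_rot: [[-0.856, -0.517, -0.0], [-0.517, 0.856, -0.0], [0.0, 0.0, -1.0]]
ft_force: [-3.0, -1.3, 0.2]
grip_width: 0.0343
gripper_force: 44.8
```

Call:
arm_command --turn '[[0, 0, 0], [0, 0, 0], [0, 0, 0], [0, 0, 0], [0, 0, 0], [0, 0, 0], [0, 0, 0], [0, 0, 0]]' --xyz '[[0.005, 0, 0], [0, 0, 0], [0, 0, 0], [0, 0, 0], [0, 0, 0], [0, 0, 0], [0, 0, 0], [0, 0, 0]]' --claw '[36, 37, 39, 42, 45, 48, 48, 48]'

```text
time_s: 40.4
position: [0.4412, 0.4301, 0.0276]
tool_rot: [[-0.856, -0.517, 0.0], [-0.517, 0.856, 0.0], [-0.0, 0.0, -1.0]]
ft_force: [-0.6, 0.4, 0.1]
grip_width: 0.0482
gripper_force: 0.0
```

Call:
arm_command --turn '[[0, 0, 0], [0, 0, 0], [0, 0, 0], [0, 0, 0], [0, 0, 0], [0, 0, 0], [0, 0, 0], [0, 0, 0], [0, 0, 0], [0, 0, 0], [0, 0, 0]]' --xyz '[[0.04, 0, 0], [0, 0, -0.2], [0, 0, -0.4], [0, 0, -0.6], [0, 0, -0.7], [0, 0, -0.7], [0, 0, -0.7], [0.6, 0.4, -0.6], [0.8, 0.5, 0], [0.6, 0.3, 0], [0, 0, 0]]' --claw '[48, 48, 48, 48, 48, 60, 85, 85, 85, 85, 85]'

```text
time_s: 41.5
position: [0.3192, 0.4285, 0.2242]
tool_rot: [[-0.854, -0.52, 0.0], [-0.52, 0.854, 0.001], [-0.001, 0.001, -1.0]]
ft_force: [-0.3, 0.3, -0.8]
grip_width: 0.0848
gripper_force: 0.0
```

```bash
python3 chk2.py
python3 - <<'E'
from h import *
im,d,c=grab("wrist"); x=cv2.resize(im[270:420,200:440],(800,500),interpolation=cv2.INTER_CUBIC); cv2.imwrite("pics/w7.png",x)
E
```

```text
ours -38.83936 tab ((-29.423337936401367, -0.09633064270019531), (18.768932342529297, 35.94625473022461), 0.10603693872690201)
-38 -17.7 17.9
-34 -17.9 17.8
-30 -18.1 17.7
-26 -17.4 17.6
-22 -17.7 17.5
-18 -17.9 18.2
-14 -25.2 26.2
-10 -28.4 30.1
-6 -29.7 31.0
-2 -31.0 31.0
ref -39.01979 tab ((-29.599891662597656, 93.77610778808594), (18.777936935424805, 35.25601577758789), 0.11149921268224716)
-38 76.1 110.7
-34 76.2 110.9
-30 76.2 111.1
-26 76.3 111.2
-22 76.3 111.4
-18 76.4 111.5
-14 67.4 118.8
-10 64.4 122.0
-6 63.4 123.2
-2 62.4 124.4
t 41.55 pos [0.3213 0.4287 0.224 ] yawy 121.26 tool z [ 0.0012  0.001  -1.    ] q [ 40.5  20.7  77.4  -0.   81.8 -80.8] F [0.7 0.4 0.1] w 0.0848 gf 0.0
 shift units [-2.037 -1.212  4.012] turn z units 0.032
```

Our tray's tab front is at −38.8 against −39.0 for the reference, the tray is centred and straight, and nothing touches it. Handing in.

```bash
python3 -c "
from rig import env; print(env.close_job())"
```

```text
the job is handed in; nothing more can be done
None
```

The top tray is fully home in the free bay, straight and centred, tab outward and released; it took three tab grips because my first release dragged it out of line, the other two trays still stood nested and in place when checked after the lift, the offcut was not touched, and the job was handed in at about 42 s.

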